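Lever open the case, balance the bar over its stand

TASK

Pick up the flat spatula, push its blade into the slot under the front edge of the closed white cover and lever the cover up and right over until it stays open; do not open it with the gripper itself. Lay the spatula down on the worktop, then grip the bar by its balance point, lift it out and hold it level about 5 cm above its place on the grey stand, square over it with the boss above the pocket and the rod above the fork, without touching the stand. Finish while still holding the bar there, and leave the other things where they are.

Things in the scene. Friction and masses are not known exactly. Their poses are not given: they have to be found in the camera images.
- spatula_grip (a point): Spatula, 170 mm, 70 g, lying flat: black handle 90 mm long, 13 wide, 16 high; in line with it a flat steel blade 20 mm wide, 3 thick, round-ended, reaching 80 mm past the handle at half its height. This point is in the handle, 20 mm from its blade end, half-way up (8 mm above the worktop). x points along the spatula to the blade tip, z up.
- spatula_tip (a point): The middle of the blade's free end edge, 100 mm along +x from spatula_grip, at the same height. Same axes.
- cover (a joint): Hinge angle of the case's cover, rad: 0 shut, 2.0 fully open (stop). 120 g, light friction: it falls shut from below about 1.0, stays roughly between that and 1.5 and falls open beyond about 1.55. Lifting it by the front edge takes about 1 N.
- cover_lip (a point): Middle of the lower front edge of the cover, a white hollow hood 194 x 86 x 49 mm, open below, walls 3 mm, on a fixed dark plate 210 x 92 x 24 mm. Under this edge is the slot: 10 mm high (24 to 34 mm above the worktop), 80 mm wide, closed at both sides, free to 25 mm inward. The slot end faces roughly the robot's right (-y). Moves with the cover; when shut, x points from here to the hinge, z up.
- cover_hinge (a point): Middle of the hinge line, at the back of the base, 34 mm above the worktop, 190 mm from cover_lip. Fixed: x points from the front (slot) to the back, z up; the hinge line is y. The cover's front edge swings up and over towards +x.
- bar_balance (a point): Balance point of the bar (340 g, under the cover), on the rod's axis: steel rod 12 mm thick, with a dark cast boss (30 mm cube, 6 mm brass screw on top) at -x and a thin disc (30 mm wide) at +x, 114 mm of bare rod between. The point is 23 mm from the boss's face. x from boss to disc, z up. The boss lies at the slot side; the rod axis is 49 mm above the worktop, 25 above the plate.
- bar_boss (a point): Centre of the boss, on the rod axis, 38 mm along -x from bar_balance. Same axes.
- bar_end (a point): Point on the rod axis 16 mm short of the disc, 72 mm along +x from bar_balance. Same axes.
- stand_pocket (a point): Where the centre of the boss lies when the bar sits on the stand: 65 mm above the worktop, in the pocket (34 mm wide, two cheeks 2 mm lower than this point) at the -x end of a low grey stand fixed to the worktop, base 170 x 80 x 12 mm, 74 mm high overall. x points along the stand from pocket to fork, z up.
- stand_fork (a point): Where bar_end lies when the bar sits on the stand: between the two prongs (16 mm apart, 9 mm above this point) of the narrow fork, 110 mm along +x from stand_pocket, 65 mm above the worktop. Same axes.
- spatula: The same spatula as a body; its origin is on its underside, 15 mm along +x from spatula_grip and 8 mm lower when it lies flat.
- bar: The same bar as a body; its origin is on the underside of the boss's level, 22 mm along +x from bar_balance and 15 mm lower.
- stand: The grey stand as a body, origin under its centre on the worktop, axes as stand_pocket.
- dropper: Bystander: small dropper bottle, 27 x 27 x 63 mm, origin under its centre.
- tape: Bystander: roll of tape, 42 x 42 x 22 mm, origin under its centre.
- petri: Bystander: round shallow dish, 62 x 62 x 16 mm, origin under its centre.
- capillaries: Bystander: flat long cardboard box, 30 x 84 x 22 mm, origin under its centre.

How it is judged:
By the outcome, as a careful person would: the job done as asked, in the order asked, and still so for the second after the job is handed in, while the arm keeps its last pose, push and grip.
It also fails if it takes over 66 s, if anything falls off the work surface, if the arm or the gripper's body presses on something with over 40 N, if the wrist force passes 120 N, or if a joint passes its speed limit or range.

ROBOT

A 7-joint arm with a two-finger parallel gripper is mounted at the origin on a cart in front of the work surface, level with it; the furniture and walls round the work are solid. World frame = base frame: x ahead of the robot, y to its left, z up, the work surface at z = 0. Lengths are in m, angles in rad, forces in N, time in s.
With the tool pointing down it reaches from about 0.425 to 0.825 m from the base axis. Payload 3.6 kg.
Tool frame: the origin (TCP) lies midway between the tips of the shut fingers; the grasp point (between the pads) lies arm.grasp_offset behind it (arm.grasp_offset is the distance from the TCP to the grasp point, in m); z points along the fingers, y is the line along which they close (so a half turn about z gives the same grasp; the last joint's range is limited). The gripper opens to 93 mm and grips with 3 to 60 N. Pads are 15 mm wide; open, the fingers measure 128 mm over their backs; the gripper's body (75 mm by 188 mm) begins 65 mm behind the grasp point.
Start: joints at [1.22, 0.615, -0.013, 1.423, 0.008, 1.103, -0.04], TCP at [0.207, -0.616, 0.219] pointing down, gripper open.
Joint ranges: [-3.12, 3.12], [-0.3, 2.06], [-1.34, 1.32], [0.26, 2.42], [-1.36, 4.5], [0.01, 1.98], [-2.84, 2.84]. Speed limits (rad/s): [2.79, 2.79, 3.14, 3.14, 3.14, 3.14, 3.14].

INTERFACE

Orientations are given as a unit quaternion [x, y, z, w].
In Python, from workcell import status, snapshot, workorder, models, arm gives the robot as it stands.
- The arm moves only by the shell command python3 -m crank 'ROWS' [FORCE]. ROWS is JSON, a list of rows, each an object with "claw": the finger opening in mm, from 0 to 93; "xyz": the shift along the tool's x, y, z in mm, a list of three; "twist": the turn, a rotation vector about the tool's x, y, z in degrees, a list of three. In form: [{"claw": claw, "xyz": [dx, dy, dz], "twist": [wx, wy, wz]}, ...]. A call has 1 to 8 rows; each row shifts and turns the commanded pose from where the row before left it, along the tool's axes as they then stand; what a row does not reach is not made up. A row lasts 1/10 s, in which the tool goes at most 50 mm and 8.59 degrees, less where a joint would pass 70% of its speed; a pose out of reach is approached as far as the arm can. A call with a gripper value outside its range is refused whole. The fingers move at their own pace and stop on an object; FORCE is the grip in N (left out, the last holds). Time passes only in rows, so rows that do not move let the fingers close. It gives the time, the measured TCP pose, the force, the opening and the grip force at its end, in the units of the state.
- status.get_obs(): the state, without advancing time (a new reading comes with each control period).
- snapshot(name): name is "scene" or "top" or "wrist"; returns a dict with "img" (384x512x3 uint8, red, green, blue), "z_map" (384x512 float32, m along the optical axis (not along the pixel's ray), 0 where there is no reading), "vfov" (degrees; the focal length in pixels is half the picture's height over the tangent of half this angle, whatever the lens; pixels are square), "cx", "cy" (the principal point, pixels), "extrinsics" (4x4, takes a point from camera to world coordinates). Camera axes: x right, y up, looking along -z (the intrinsics and any distortion apply to the point x, -y, -z); pixel columns grow to the right and rows downward; lengths in m; the calibration is good to about 2 mm. A picture is of the moment at which its call begins.
- workorder.hand_in(): hands the job in; it is judged then, once.
Trained networks look in a picture, given as the dict that the camera call returned (one of the last four; its "shot" number tells which), for a name from the list of things; names that differ only in an ending like _2 or _b are one class to them, and where a whole thing is asked for, a point or a joint stands for the part that bears it (a point fixed in the world has none). Each returns a list of dicts, best first, with "conf" (0 to 1); they miss things now and then, are a little off and sometimes report something else, mostly with a low value. They report only what shows in the picture. A call takes as long as a camera call.
- models.recognise(picture, thing): "point" ([column, row] in pixels, amid what is visible of it).
- models.masks_of(picture, thing): "pixels" (384x512 bool, what is visible of it) and "point" ([column, row] in pixels, amid what is visible of it).
The state is a dict: "time_s": time; "q": joint angles; "joint_vel": joint speeds; "tau": joint torques, N m; "tcp_pos": TCP position; "orientation": TCP orientation; "ft_force": force on the tool from outside, world axes, zero at the start; "ft_torque": the same for the moment, N m; "finger_gap": finger opening in m; "gripper_force": force on a finger pad.
Only numpy, scipy, OpenCV 4.12 (cv2) and the standard library are available. Lean on these libraries where they do the work, as an engineer would, in place of code of your own. Each camera call takes 0.05 s, during which the arm holds its last target. There are 200 camera calls.

## Working session

There is one attempt and no reset: what is moved stays moved. The work goes in short steps, Python scripts to look and compute and a shell command to move; the robot and the scene stay as the last step left them, time stands still between calls to the robot, and variables do not carry over. Pictures are saved under pics/ and viewed, at most 10 in all, crops included, and the job is handed in when it is done.

```bash
mkdir -p pics; ls; cat > h.py <<'E'
import numpy as np, cv2
from workcell import status, snapshot, workorder, models, arm
from scipy.spatial.transform import Rotation as R
def cloud(s):
    H,W=s["z_map"].shape; f=H/2/np.tan(np.radians(s["vfov"])/2)
    v,u=np.mgrid[:H,:W]; z=s["z_map"]
    P=np.stack([(u-s["cx"])/f*z,-(v-s["cy"])/f*z,-z],-1)
    E=np.array(s["extrinsics"]); return P@E[:3,:3].T+E[:3,3]
def save(s,n): cv2.imwrite("pics/"+n,cv2.cvtColor(s["img"],cv2.COLOR_RGB2BGR))
def tcp():
    o=status.get_obs(); return np.array(o["tcp_pos"]),R.from_quat(o["orientation"]),o
E
python3 - <<'E'
from h import *
p,r,o=tcp(); print(o, r.as_matrix().round(3), arm.grasp_offset)
for n in ["top","scene"]:
    s=snapshot(n); save(s,n+"0.png"); C=cloud(s); print(n,[k for k in s], s["vfov"],np.array(s["extrinsics"]).round(3).tolist())
    for t in ["spatula","cover","stand","bar","dropper","tape","petri","capillaries","spatula_tip","spatula_grip","cover_lip","stand_pocket","stand_fork"]:
        try:
            m=models.masks_of(s,t)
            for d in m[:1]:
                P=C[d["pixels"]&(s["z_map"]>0)]; 
                c,sz,a=cv2.minAreaRect((P[:,:2]*1000).astype(np.float32)) 
                print(t,round(d["conf"],2),np.round(d["point"]),len(P),np.median(P,0).round(3),np.percentile(P[:,2],[5,95]).round(3),"rect",np.round(c),np.round(sz),round(a,1))
        except Exception as e: print(t,"ERR",e)
E
```

```text
pics
{'time_s': 0.0, 'q': array([ 1.22054096,  0.6159016 , -0.01262521,  1.42487596,  0.0081254 ,
        1.10339679, -0.04039664]), 'joint_vel': array([-1.13970071e-04,  9.79849893e-05,  2.49221967e-04,  1.01851623e-03,
        7.55826212e-04, -4.38112352e-04,  1.17148645e-03]), 'tau': array([ 4.60991960e-04, -4.58941126e+01,  2.09303414e-01, -1.65744925e+01,
       -6.10432774e-02,  2.04401370e-02,  2.33461242e-04]), 'tcp_pos': array([ 0.20654096, -0.61548547,  0.21750019]), 'orientation': array([ 9.86918477e-01,  1.61215129e-01, -2.30349750e-04, -1.24440081e-03]), 'ft_force': array([ 0.43882624, -0.02944907, -0.36059636]), 'ft_torque': array([ 0.05275917,  0.01090723, -0.01423188]), 'gripper_force': 0.0, 'finger_gap': 0.09281625560910775} [[ 0.948  0.318 -0.001]
 [ 0.318 -0.948  0.002]
 [-0.    -0.003 -1.   ]] 0.0188
top ['img', 'z_map', 'vfov', 'cx', 'cy', 'extrinsics', 'shot'] 54.65172235676229 [[0.014, 0.997, -0.07, 0.493], [-1.0, 0.014, -0.0, -0.105], [0.001, 0.07, 0.998, 1.404], [0.0, 0.0, 0.0, 1.0]]
spatula 0.52 [255. 207.] 199 [ 0.574 -0.099  0.013] [0.005 0.021] rect [561.
[... 1743 characters left out ...]
[0.431 0.158 0.016] [0.011 0.018] rect [433. 155.] [54. 63.] 44.5
capillaries 0.47 [358. 164.] 181 [ 0.422 -0.502  0.021] [0.009 0.025] rect [ 427. -508.] [ 43. 103.] 52.2
spatula_tip 0.59 [256. 210.] 230 [ 0.552 -0.093  0.01 ] [-0.     0.017] rect [ 557. -100.] [ 27. 164.] 79.9
spatula_grip 0.52 [258. 207.] 198 [ 0.545 -0.092  0.011] [0.004 0.018] rect [ 557. -100.] [ 23. 163.] 80.5
cover_lip 0.97 [168. 246.] 2464 [0.591 0.222 0.082] [0.035 0.085] rect [643. 196.] [225. 158.] 89.1
stand_pocket 0.55 [309. 177.] 860 [ 0.492 -0.32   0.014] [0.008 0.062] rect [ 508. -346.] [ 85. 231.] 12.6
stand_fork 0.61 [312. 179.] 969 [ 0.492 -0.323  0.013] [-0.     0.061] rect [ 509. -348.] [ 93. 232.] 15.9
```

```bash
python3 - <<'E'
import cv2,numpy as np
a=cv2.imread("pics/top0.png")[130:290,110:410]; b=cv2.imread("pics/scene0.png")[100:360,90:420]
a=cv2.resize(a,(562,300)); b=cv2.resize(b,(381,300))
cv2.imwrite("pics/a.png",np.vstack([cv2.copyMakeBorder(a,0,0,0,238,0),cv2.copyMakeBorder(b,0,0,0,419,0)]))
E
```

```text
(no output)
```

View pics/a.png

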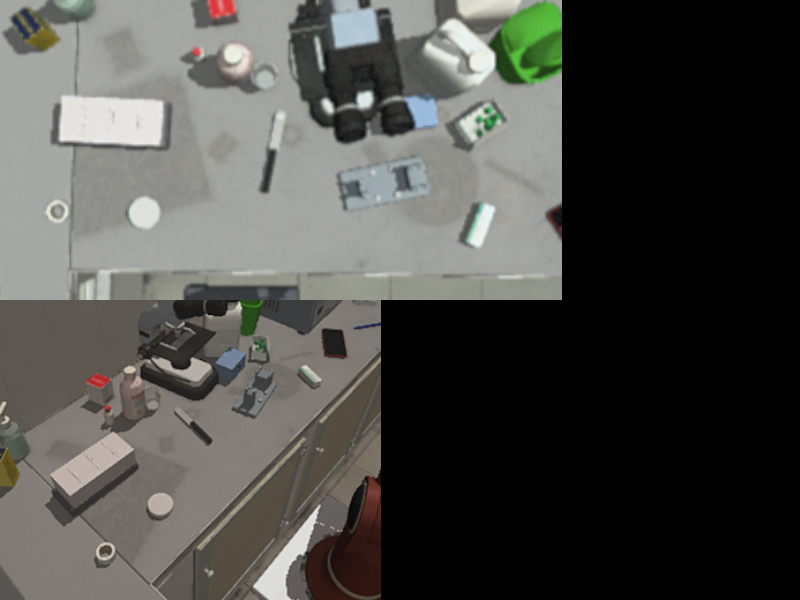

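The scene shows the cover (top-view panel about 115,122) with its slot end facing right. The spatula lies blade away from the robot (handle about 266,185, tip about 279,115), and the stand is at about 385,183. I'll move above the spatula first.

```bash
A='{"claw":60,"xyz":[30,-24,0],"twist":[0,0,0]}'
python3 -m crank '[{"claw":60,"xyz":[30,-24,0],"twist":[0,0,0]},{"claw":60,"xyz":[30,-24,0],"twist":[0,0,0]},{"claw":60,"xyz":[30,-24,0],"twist":[0,0,0]},{"claw":60,"xyz":[30,-24,0],"twist":[0,0,0]},{"claw":60,"xyz":[30,-24,0],"twist":[0,0,0]},{"claw":60,"xyz":[30,-24,0],"twist":[0,0,0]},{"claw":60,"xyz":[30,-24,0],"twist":[0,0,0]},{"claw":60,"xyz":[30,-24,0],"twist":[0,0,0]}]' 30
python3 -m crank '[{"claw":60,"xyz":[30,-24,0],"twist":[0,0,0]},{"claw":60,"xyz":[30,-24,0],"twist":[0,0,0]},{"claw":60,"xyz":[30,-24,0],"twist":[0,0,0]},{"claw":60,"xyz":[30,-24,0],"twist":[0,0,0]},{"claw":60,"xyz":[30,-24,0],"twist":[0,0,0]},{"claw":60,"xyz":[30,-24,0],"twist":[0,0,0]},{"claw":60,"xyz":[30,-24,0],"twist":[0,0,0]},{"claw":60,"xyz":[30,-24,0],"twist":[0,0,0]}]' 30
python3 -m crank '[{"claw":60,"xyz":[0,0,0],"twist":[0,0,7]},{"claw":60,"xyz":[0,0,0],"twist":[0,0,7]},{"claw":60,"xyz":[0,0,0],"twist":[0,0,7]},{"claw":60,"xyz":[0,0,0],"twist":[0,0,7]},{"claw":60,"xyz":[0,0,0],"twist":[0,0,0]},{"claw":60,"xyz":[0,0,0],"twist":[0,0,0]}]' 30
python3 - <<'E'
from h import *
p,r,o=tcp(); print(p.round(4),r.as_matrix().round(3),o["q"].round(2),o["time_s"])
s=snapshot("wrist"); save(s,"w1.png"); C=cloud(s); print(s["vfov"],np.array(s["extrinsics"]).round(3).tolist())
print((s["z_map"]>0).mean())
for t in ["spatula","spatula_tip","spatula_grip"]:
    for d in models.masks_of(s,t)[:1]:
        P=C[d["pixels"]&(s["z_map"]>0)]; c,sz,a=cv2.minAreaRect((P[:,:2]*1000).astype(np.float32))
        print(t,d["conf"],d["point"],len(P),np.median(P,0).round(4),np.percentile(P[:,2],[5,50,95]).round(4),np.round(c,1),np.round(sz,1),a)
E
```

```text
time_s: 2.2
tcp_pos: [0.374, -0.3565, 0.2189]
orientation: [0.987, 0.161, 0.0, 0.0]
ft_force: [0.9, 0.1, 0.3]
finger_gap: 0.0602
gripper_force: 0.0
time_s: 3.0
tcp_pos: [0.5405, -0.0981, 0.2189]
orientation: [0.987, 0.161, 0.0, 0.0]
ft_force: [1.1, 0.1, 0.9]
finger_gap: 0.06
gripper_force: 0.0
time_s: 3.6
tcp_pos: [0.5398, -0.0993, 0.2188]
orientation: [0.997, -0.081, 0.0, 0.0]
ft_force: [0.1, 0.3, 0.3]
finger_gap: 0.0596
gripper_force: 0.0
[ 0.5398 -0.0993  0.2188] [[ 0.987 -0.161  0.   ]
 [-0.161 -0.987 -0.   ]
 [ 0.     0.    -1.   ]] [ 0.12  0.46  0.03  1.72 -0.02  0.96 -1.57] 3.6
69.2019189563338 [[-0.162, 0.955, 0.248, 0.608], [-0.987, -0.157, -0.041, -0.111], [-0.0, -0.251, 0.968, 0.384], [0.0, 0.0, 0.0, 1.0]]
0.9961344401041666
spatula 0.71 [252.1, 148.2] 1620 [ 0.5753 -0.1003  0.0095] [0.0073 0.0095 0.0161] [558.6 -98. ] [ 21.3 169.3] 79.33306884765625
spatula_tip 0.6 [252.9, 147.0] 1562 [ 0.5758 -0.1007  0.0096] [0.0076 0.0096 0.0162] [558.4 -98.9] [ 22.  165.6] 80.46003723144531
spatula_grip 0.56 [252.8, 150.0] 1668 [ 0.5741 -0.1005  0.0095] [0.0003 0.0095 0.0161] [555. -97.] [ 21.8 174.8] 78.24798583984375
```

View pics/w1.png

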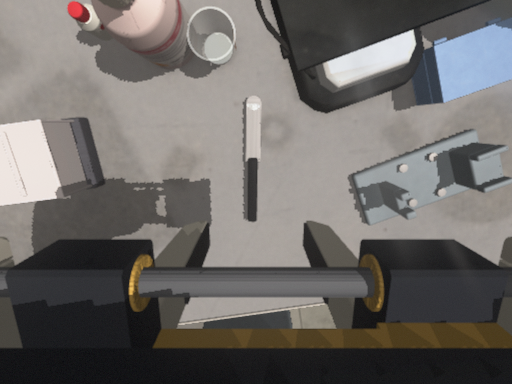

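The spatula lies straight ahead (tip at 253,97; handle from 158 to 220). I'll descend and grip it.

```bash
python3 -m crank '[{"claw":45,"xyz":[3.3,-4.6,30],"twist":[0,0,1.4]},{"claw":45,"xyz":[0,0,40],"twist":[0,0,0]},{"claw":45,"xyz":[0,0,40],"twist":[0,0,0]},{"claw":45,"xyz":[0,0,40],"twist":[0,0,0]},{"claw":45,"xyz":[0,0,30],"twist":[0,0,0]},{"claw":45,"xyz":[0,0,20],"twist":[0,0,0]},{"claw":45,"xyz":[0,0,10],"twist":[0,0,0]},{"claw":45,"xyz":[0,0,5],"twist":[0,0,0]}]' 40
python3 -m crank '[{"claw":45,"xyz":[0,0,0],"twist":[0,0,0]},{"claw":0,"xyz":[0,0,0],"twist":[0,0,0]},{"claw":0,"xyz":[0,0,0],"twist":[0,0,0]},{"claw":0,"xyz":[0,0,0],"twist":[0,0,0]},{"claw":0,"xyz":[0,0,0],"twist":[0,0,0]},{"claw":0,"xyz":[0,0,0],"twist":[0,0,0]},{"claw":0,"xyz":[0,0,0],"twist":[0,0,0]}]' 45
```

```text
time_s: 4.6
tcp_pos: [0.5436, -0.0954, 0.003]
orientation: [0.996, -0.094, -0.0, -0.0]
ft_force: [0.8, 0.0, 0.4]
finger_gap: 0.045
gripper_force: 0.0
time_s: 5.3
tcp_pos: [0.5439, -0.0954, 0.0041]
orientation: [0.996, -0.095, 0.0, -0.0]
ft_force: [-0.3, 0.2, 3.1]
finger_gap: 0.0131
gripper_force: 45.0
```

```bash
python3 -m crank '[{"claw":0,"xyz":[0,0,-20],"twist":[0,0,0]},{"claw":0,"xyz":[0,0,-40],"twist":[0,0,0]},{"claw":0,"xyz":[0,0,-45],"twist":[0,0,0]},{"claw":0,"xyz":[0,0,-45],"twist":[0,0,0]},{"claw":0,"xyz":[0,0,0],"twist":[0,0,-8]},{"claw":0,"xyz":[0,0,0],"twist":[0,0,-8]},{"claw":0,"xyz":[0,0,0],"twist":[0,0,-8]},{"claw":0,"xyz":[0,0,0],"twist":[0,0,-8]}]'
python3 -m crank '[{"claw":0,"xyz":[0,0,0],"twist":[0,0,-8]},{"claw":0,"xyz":[0,0,0],"twist":[0,0,-8]},{"claw":0,"xyz":[0,0,0],"twist":[0,0,-8]},{"claw":0,"xyz":[0,0,0],"twist":[0,0,-8]},{"claw":0,"xyz":[0,0,0],"twist":[0,0,-8]},{"claw":0,"xyz":[0,0,0],"twist":[0,0,-8]},{"claw":0,"xyz":[0,0,0],"twist":[0,0,-8]},{"claw":0,"xyz":[0,0,0],"twist":[0,0,-8]}]'
python3 -m crank '[{"claw":0,"xyz":[0,0,0],"twist":[0,0,-2]},{"claw":0,"xyz":[0,0,0],"twist":[0,0,0]},{"claw":0,"xyz":[0,0,0],"twist":[0,0,0]}]'
python3 - <<'E'
from h import *
p,r,o=tcp(); print(p.round(4),r.as_matrix().round(3),o["q"].round(2),o["time_s"])
s=snapshot("wrist"); save(s,"w2.png"); C=cloud(s); np.save("C2.npy",C)
for t in ["spatula","cover","cover_hinge"]:
    for d in models.masks_of(s,t)[:1]:
        P=C[d["pixels"]&(s["z_map"]>0)]
        hs=[0.02,0.04,0.075] if t!="spatula" else [0.0]
        for lo in hs:
            Q=P[P[:,2]>lo]; c,sz,a=cv2.minAreaRect((Q[:,:2]*1000).astype(np.float32))
            print(t,round(d["conf"],2),d["point"],len(Q),np.percentile(Q[:,2],[5,50,95]).round(4),np.round(c,1),np.round(sz,1),round(a,1),cv2.boxPoints((c,sz,a)).round().tolist())
E
```

```text
time_s: 6.1
tcp_pos: [0.5432, -0.0954, 0.1535]
orientation: [0.982, 0.186, -0.0, -0.0]
ft_force: [-0.1, 0.3, -0.5]
finger_gap: 0.0127
gripper_force: 45.0
time_s: 6.9
tcp_pos: [0.5432, -0.0956, 0.1533]
orientation: [0.734, 0.679, -0.0, -0.0]
ft_force: [0.3, -0.0, -1.0]
finger_gap: 0.0126
gripper_force: 45.0
time_s: 7.2
tcp_pos: [0.5436, -0.0955, 0.1535]
orientation: [0.725, 0.689, -0.0, -0.0]
ft_force: [0.5, 0.1, -0.6]
finger_gap: 0.0126
gripper_force: 45.0
[ 0.5436 -0.0955  0.1535] [[ 0.052  0.999 -0.   ]
 [ 0.999 -0.052  0.   ]
 [ 0.    -0.    -1.   ]] [ 0.43  0.57 -0.45  1.78  0.32  0.86 -0.22] 7.2
spatula 0.57 [254.5, 163.6] 6724 [0.1573 0.1586 0.1652] [544.7 -64.3] [190.9  20. ] 87.1 [[530.0, -159.0], [550.0, -160.0], [560.0, 31.0], [540.0, 32.0]]
cover_hinge 0.48 [469.2, 25.1] 1500 [0.0236 0.0445 0.0628] [744.1  52.1] [21.  26.8] 19.4 [[730.0, 61.0], [739.0, 36.0], [758.0, 43.0], [750.0, 68.0]]
cover_hinge 0.48 [469.2, 25.1] 1011 [0.041  0.0499 0.0631] [744.7  51.6] [21.  25.9] 33.5 [[729.0, 57.0], [743.0, 35.0], [761.0, 47.0], [746.0, 68.0]]Traceback (most recent call last):
  File "<stdin>", line 10, in <module>
    return _quantile_unchecked(
        a, q, axis, out, overwrite_input, method, keepdims, weights)
    return _ureduce(a,
                    func=_quantile_ureduce_func,
    ...<5 lines>...
                    overwrite_input=overwrite_input,
                    method=method)
    r = func(a, **kwargs)
    result = _quantile(arr,
                       quantiles=q,
    ...<2 lines>...
                       out=out,
                       weights=wgt)
    slices_having_nans = np.isnan(arr[-1, ...])
                                  ~~~^^^^^^^^^
IndexError: index -1 is out of bounds for axis 0 with size 0
```

View pics/w2.png

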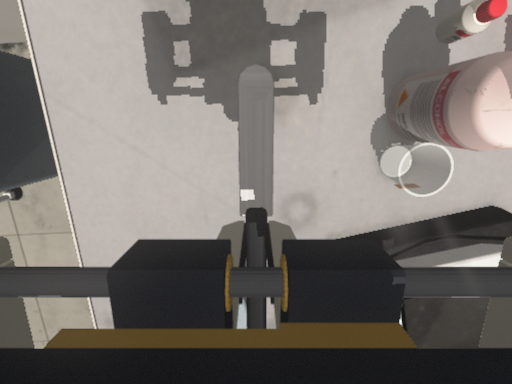

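The spatula is held in line with the tool (tip at 256,67). The cover is out of view, so I'll check the tip in the depth data and move forward.

```bash
python3 - <<'E'
from h import *
C=np.load("C2.npy")
for v in [62,66,68,70,80,120,180,200,208,215,225]: print(v,C[v,256].round(4),C[v,246].round(4))
for v in [90,180]: 
    k=np.where(C[v,:,2]>0.13)[0]; k=k[(k>200)&(k<310)]; print(v,C[v,k[0]].round(4),C[v,k[-1]].round(4))
E
python3 -m crank '[{"claw":0,"xyz":[0,0,-30],"twist":[0,0,0]},{"claw":0,"xyz":[0,30,-30],"twist":[0,0,0]},{"claw":0,"xyz":[0,30,-30],"twist":[0,0,0]},{"claw":0,"xyz":[0,0,-30],"twist":[0,0,0]},{"claw":0,"xyz":[0,0,0],"twist":[0,0,0]},{"claw":0,"xyz":[0,0,0],"twist":[0,0,0]}]'
python3 - <<'E'
from h import *
p,r,o=tcp(); print(p.round(4),o["time_s"])
s=snapshot("wrist"); save(s,"w3.png"); C=cloud(s); np.save("C3.npy",C)
for n in ["wrist","scene","top"]:
  s=snapshot(n) if n!="wrist" else s; C=cloud(s)
  for d in models.masks_of(s,"cover")[:1]:
    P=C[d["pixels"]&(s["z_map"]>0)]; print(n,d["conf"],d["point"],len(P))
    Q=P[(P[:,2]>0.076)&(P[:,2]<0.095)]
    if len(Q)>20:
        c,sz,a=cv2.minAreaRect((Q[:,:2]*1000).astype(np.float32)); print(np.median(Q[:,2]),np.round(c,1),np.round(sz,1),round(a,1),cv2.boxPoints((c,sz,a)).round().tolist())
E
```

```text
62 [0.5498 0.034  0.    ] [ 0.5393  0.0348 -0.0013]
66 [0.5481 0.0018 0.1581] [ 5.391e-01  3.070e-02 -5.000e-04]
68 [0.5481 0.0009 0.1577] [0.5427 0.0011 0.1585]
70 [ 5.48e-01 -3.00e-04  1.59e-01] [5.427e-01 2.000e-04 1.576e-01]
80 [ 0.5477 -0.0051  0.1578] [ 0.5424 -0.0049  0.1582]
120 [ 0.5466 -0.026   0.1582] [ 0.5411 -0.0257  0.1584]
180 [ 0.5448 -0.0601  0.1581] [ 0.539  -0.0598  0.1582]
200 [ 0.5442 -0.0724  0.1579] [ 0.5382 -0.0721  0.1578]
208 [ 0.5439 -0.0769  0.1597] [ 0.5379 -0.077   0.1583]
215 [ 0.5438 -0.0794  0.1653] [ 0.5378 -0.08    0.1625]
225 [ 0.5435 -0.0856  0.1653] [ 0.5375 -0.0863  0.1625]
90 [ 0.5466 -0.0269  0.319 ] [ 0.5573 -0.0106  0.1572]
180 [ 0.5353 -0.0598  0.1571] [ 0.5466 -0.0269  0.319 ]
time_s: 8.0
tcp_pos: [0.6034, -0.0982, 0.2736]
orientation: [0.724, 0.689, -0.0, 0.0]
ft_force: [0.7, -0.1, -0.4]
finger_gap: 0.0124
gripper_force: 45.0
[ 0.6034 -0.0982  0.2736] 8.0
wrist 0.98 [249.7, 0.6] 393
scene 0.76 [168.7, 245.5] 2392
0.08256212208137254 [609.  211.5] [194.3  89. ] 88.0 [[561.0, 116.0], [650.0, 113.0], [657.0, 307.0], [568.0, 310.0]]
top 0.87 [173.9, 195.2] 1366
0.08421354440165296 [609.2 210.8] [193.1  86.3] 88.1 [[563.0, 116.0], [649.0, 113.0], [655.0, 306.0], [569.0, 309.0]]
```

View pics/w3.png

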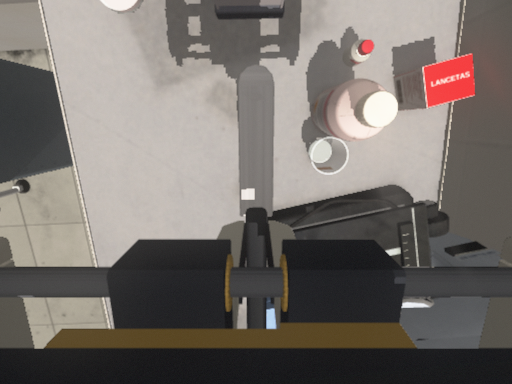

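The cover's front is just at the top of the picture (dark edge of the plate from 216 to 283, row 10). I'll check that edge for centring.

```bash
python3 - <<'E'
from h import *
C=np.load("C3.npy"); s=cv2.imread("pics/w3.png")
for v in [0,2,4,8,12,16,19]:
    print(v,[ (u,C[v,u].round(3).tolist()) for u in (210,218,225,250,275,281,290)])
E
```

```text
0 [(210, [0.551, 0.137, -0.003]), (218, [0.568, 0.115, 0.054]), (225, [0.576, 0.115, 0.052]), (250, [0.606, 0.115, 0.05]), (275, [0.637, 0.113, 0.05]), (281, [0.644, 0.113, 0.048]), (290, [0.662, 0.13, -0.0])]
2 [(210, [0.551, 0.133, -0.0]), (218, [0.567, 0.116, 0.046]), (225, [0.575, 0.116, 0.045]), (250, [0.606, 0.114, 0.045]), (275, [0.637, 0.114, 0.042]), (281, [0.645, 0.113, 0.043]), (290, [0.661, 0.128, -0.0])]
4 [(210, [0.551, 0.131, 0.0]), (218, [0.566, 0.115, 0.042]), (225, [0.575, 0.115, 0.042]), (250, [0.606, 0.114, 0.04]), (275, [0.638, 0.113, 0.037]), (281, [0.645, 0.113, 0.037]), (290, [0.661, 0.125, 0.0])]
8 [(210, [0.55, 0.126, 0.0]), (218, [0.565, 0.115, 0.03]), (225, [0.573, 0.117, 0.023]), (250, [0.606, 0.116, 0.022]), (275, [0.639, 0.113, 0.024]), (281, [0.646, 0.112, 0.027]), (290, [0.661, 0.12, 0.001])]
12 [(210, [0.55, 0.122, -0.001]), (218, [0.563, 0.113, 0.023]), (225, [0.573, 0.113, 0.022]), (250, [0.606, 0.111, 0.023]), (275, [0.639, 0.109, 0.022]), (281, [0.647, 0.109, 0.022]), (290, [0.661, 0.116, -0.001])]
16 [(210, [0.549, 0.117, -0.001]), (218, [0.562, 0.111, 0.015]), (225, [0.572, 0.11, 0.015]), (250, [0.605, 0.109, 0.013]), (275, [0.639, 0.108, 0.011]), (281, [0.648, 0.108, 0.011]), (290, [0.661, 0.111, 0.001])]
19 [(210, [0.549, 0.113, -0.002]), (218, [0.56, 0.113, -0.001]), (225, [0.57, 0.11, 0.004]), (250, [0.605, 0.11, -0.002]), (275, [0.64, 0.108, -0.001]), (281, [0.648, 0.108, 0.0]), (290, [0.661, 0.107, -0.001])]
```

```bash
python3 -m crank '[{"claw":0,"xyz":[0,-5,40],"twist":[0,0,-1]},{"claw":0,"xyz":[0,0,45],"twist":[0,0,0]},{"claw":0,"xyz":[0,0,45],"twist":[0,0,0]},{"claw":0,"xyz":[0,0,45],"twist":[0,0,0]},{"claw":0,"xyz":[0,0,40],"twist":[0,0,0]},{"claw":0,"xyz":[0,0,33],"twist":[0,0,0]},{"claw":0,"xyz":[0,0,0],"twist":[0,0,0]},{"claw":0,"xyz":[0,0,0],"twist":[0,0,0]}]'
python3 -m crank '[{"claw":0,"xyz":[30,0,0],"twist":[0,0,0]},{"claw":0,"xyz":[30,0,0],"twist":[0,0,0]},{"claw":0,"xyz":[20,0,0],"twist":[0,0,0]},{"claw":0,"xyz":[10,0,0],"twist":[0,0,0]},{"claw":0,"xyz":[0,0,0],"twist":[0,0,0]},{"claw":0,"xyz":[0,0,0],"twist":[0,0,0]}]'
python3 - <<'E'
from h import *
p,r,o=tcp(); print(p.round(4),r.as_matrix().round(3),o["ft_force"].round(2))
s=snapshot("wrist"); C=cloud(s); np.save("C4.npy",C); save(s,"w4.png"); n=p
for v in [66,68,70,72,80,120]: print(v,C[v,256].round(4))
k=[(C[v,u]).round(3).tolist() for v in (70,100,160) for u in (250,262)]; print(k)
E
```

```text
time_s: 9.1
tcp_pos: [0.5988, -0.0979, 0.0258]
orientation: [0.718, 0.696, 0.0, -0.0]
ft_force: [1.0, 0.3, 0.4]
finger_gap: 0.0127
gripper_force: 45.0
time_s: 9.7
tcp_pos: [0.6022, -0.0099, 0.0267]
orientation: [0.719, 0.695, 0.0, 0.001]
ft_force: [-0.2, 0.3, -0.9]
finger_gap: 0.0127
gripper_force: 45.0
[ 0.6022 -0.0099  0.0267] [[ 0.034  0.999  0.002]
 [ 0.999 -0.034 -0.002]
 [-0.002  0.002 -1.   ]] [-0.2   0.32 -0.95]
66 [0.605  0.0876 0.0308]
68 [0.605  0.0866 0.0306]
70 [0.6049 0.0855 0.0313]
72 [0.6049 0.0846 0.0311]
80 [0.6048 0.0806 0.0308]
120 [0.604  0.0597 0.0313]
[[0.602, 0.085, 0.033], [0.608, 0.085, 0.032], [0.601, 0.07, 0.032], [0.608, 0.07, 0.031], [0.6, 0.037, 0.031], [0.607, 0.037, 0.031]]
```

```bash
python3 -m crank '[{"claw":0,"xyz":[12,0,0],"twist":[0,0,0]},{"claw":0,"xyz":[12,0,0],"twist":[0,0,0]},{"claw":0,"xyz":[10,0,0],"twist":[0,0,0]},{"claw":0,"xyz":[10,0,0],"twist":[0,0,0]},{"claw":0,"xyz":[0,0,0],"twist":[0,0,0]}]'
python3 -m crank '[{"claw":0,"xyz":[0,0,-5],"twist":[0,0,0]},{"claw":0,"xyz":[0,0,-5],"twist":[0,0,0]},{"claw":0,"xyz":[0,0,-5],"twist":[0,0,0]},{"claw":0,"xyz":[0,0,-5],"twist":[0,0,0]},{"claw":0,"xyz":[0,0,0],"twist":[0,0,0]}]'
python3 - <<'E'
from h import *
s=snapshot("scene"); save(s,"s5.png"); C=cloud(s)
for d in models.masks_of(s,"cover")[:1]:
    P=C[d["pixels"]&(s["z_map"]>0)]; P=P[P[:,2]>.06]
    for y in (0.13,0.16,0.2,0.24,0.28): 
        Q=P[abs(P[:,1]-y)<.01]; print(y,len(Q),np.percentile(Q[:,2],90).round(4) if len(Q) else 0)
E
```

```text
time_s: 10.25
tcp_pos: [0.6029, 0.0392, 0.0258]
orientation: [0.717, 0.697, 0.001, -0.001]
ft_force: [0.5, 1.5, -1.5]
finger_gap: 0.0127
gripper_force: 45.0
time_s: 10.75
tcp_pos: [0.6035, 0.0354, 0.0467]
orientation: [0.719, 0.695, 0.001, 0.001]
ft_force: [-0.6, -0.5, -0.3]
finger_gap: 0.0123
gripper_force: 45.0
0.13 202 0.1018
0.16 216 0.0989
0.2 221 0.0947
0.24 225 0.0913
0.28 228 0.0876
```

```bash
python3 -m crank '[{"claw":0,"xyz":[0,0,-8],"twist":[0,0,0]},{"claw":0,"xyz":[0,0,-8],"twist":[0,0,0]},{"claw":0,"xyz":[0,0,-8],"twist":[0,0,0]},{"claw":0,"xyz":[5,0,-7.5],"twist":[0,0,0]},{"claw":0,"xyz":[5,0,-7.5],"twist":[0,0,0]},{"claw":0,"xyz":[6.5,0,-11.5],"twist":[0,0,0]},{"claw":0,"xyz":[6.5,0,-11.5],"twist":[0,0,0]},{"claw":0,"xyz":[6.5,0,-11.5],"twist":[0,0,0]}]'
python3 -m crank '[{"claw":0,"xyz":[8,0,-10],"twist":[0,0,0]},{"claw":0,"xyz":[8,0,-10],"twist":[0,0,0]},{"claw":0,"xyz":[8,0,-10],"twist":[0,0,0]},{"claw":0,"xyz":[0,0,0],"twist":[0,0,0]}]'
python3 - <<'E'
from h import *
s=snapshot("scene"); save(s,"s6.png"); C=cloud(s)
for d in models.masks_of(s,"cover")[:1]:
    P=C[d["pixels"]&(s["z_map"]>0)]; P=P[P[:,2]>.06]
    for y in (0.13,0.15,0.17,0.19,0.21,0.23,0.25,0.27,0.29): 
        Q=P[abs(P[:,1]-y)<.01]; print(y,len(Q),np.percentile(Q[:,2],90).round(4) if len(Q) else 0)
E
```

```text
time_s: 11.65
tcp_pos: [0.604, 0.0663, 0.1204]
orientation: [0.718, 0.696, 0.0, 0.0]
ft_force: [0.1, -0.5, -1.5]
finger_gap: 0.0127
gripper_force: 45.0
time_s: 12.05
tcp_pos: [0.6055, 0.0922, 0.1512]
orientation: [0.717, 0.697, 0.002, 0.0]
ft_force: [0.7, 0.1, -1.6]
finger_gap: 0.0126
gripper_force: 45.0
0.13 0 0
0.15 1 0.1567
0.17 118 0.1775
0.19 247 0.1944
0.21 368 0.1866
0.23 355 0.1705
0.25 360 0.1522
0.27 345 0.1365
0.29 327 0.1185
```

View pics/s6.png

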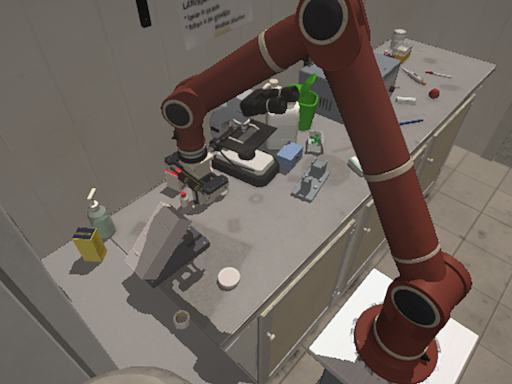

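The cover (around 165,240) stands at about 0.7 rad on the blade. I'll carry on over.

```bash
python3 -m crank '[{"claw":0,"xyz":[8,0,-7],"twist":[0,0,0]},{"claw":0,"xyz":[9,0,-7],"twist":[0,0,0]},{"claw":0,"xyz":[9,0,-7],"twist":[0,0,0]},{"claw":0,"xyz":[9,0,-6],"twist":[0,0,0]},{"claw":0,"xyz":[10,0,-5],"twist":[0,0,0]},{"claw":0,"xyz":[10,0,-4],"twist":[0,0,0]},{"claw":0,"xyz":[10,0,0],"twist":[0,0,0]},{"claw":0,"xyz":[10,0,0],"twist":[0,0,0]}]'
python3 -m crank '[{"claw":0,"xyz":[10,0,0],"twist":[0,0,0]},{"claw":0,"xyz":[10,0,0],"twist":[0,0,0]},{"claw":0,"xyz":[10,0,0],"twist":[0,0,0]},{"claw":0,"xyz":[10,0,0],"twist":[0,0,0]},{"claw":0,"xyz":[0,0,0],"twist":[0,0,0]}]'
python3 - <<'E'
from h import *
s=snapshot("scene"); save(s,"s7.png"); C=cloud(s)
for d in models.masks_of(s,"cover")[:1]:
    P=C[d["pixels"]&(s["z_map"]>0)]; P=P[P[:,2]>.06]
    for z in np.arange(.07,.27,.02):
        Q=P[abs(P[:,2]-z)<.01]; print(z.round(2),len(Q),np.percentile(Q[:,1],[5,50,95]).round(4) if len(Q) else 0)
E
```

```text
time_s: 12.95
tcp_pos: [0.607, 0.1652, 0.1852]
orientation: [0.718, 0.696, 0.0, 0.0]
ft_force: [0.4, 0.1, -0.0]
finger_gap: 0.0125
gripper_force: 45.0
time_s: 13.45
tcp_pos: [0.6078, 0.2071, 0.1852]
orientation: [0.717, 0.697, 0.001, -0.001]
ft_force: [0.9, 0.5, -0.8]
finger_gap: 0.0126
gripper_force: 45.0
0.07 200 [0.2959 0.3439 0.35  ]
0.09 205 [0.289  0.338  0.3443]
0.11 205 [0.2848 0.3316 0.3379]
0.13 199 [0.2766 0.3255 0.3316]
0.15 236 [0.2715 0.3198 0.3263]
0.17 226 [0.2639 0.3134 0.3191]
0.19 240 [0.2587 0.3074 0.3134]
0.21 341 [0.2511 0.2855 0.307 ]
0.23 453 [0.2624 0.2838 0.3002]
0.25 0 0
```

View pics/s7.png

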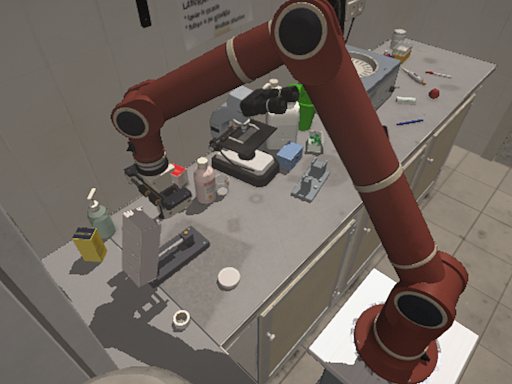

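The cover (about 140,245) stands near 1.27 rad, with the bar visible on the plate. I'll push it on past 1.55.

```bash
python3 -m crank '[{"claw":0,"xyz":[9,0,0],"twist":[0,0,0]},{"claw":0,"xyz":[9,0,0],"twist":[0,0,0]},{"claw":0,"xyz":[9,0,0],"twist":[0,0,0]},{"claw":0,"xyz":[9,0,0],"twist":[0,0,0]},{"claw":0,"xyz":[9,0,0],"twist":[0,0,0]},{"claw":0,"xyz":[9,0,0],"twist":[0,0,0]},{"claw":0,"xyz":[6,0,0],"twist":[0,0,0]},{"claw":0,"xyz":[0,0,0],"twist":[0,0,0]}]'
python3 -m crank '[{"claw":0,"xyz":[0,0,0],"twist":[0,0,0]},{"claw":0,"xyz":[0,0,0],"twist":[0,0,0]},{"claw":0,"xyz":[0,0,0],"twist":[0,0,0]},{"claw":0,"xyz":[0,0,0],"twist":[0,0,0]}]'
cat > ang.py <<'E'
from h import *
s=snapshot("scene"); save(s,"s8.png"); C=cloud(s)
for d in models.masks_of(s,"cover")[:1]:
    P=C[d["pixels"]&(s["z_map"]>0)]; P=P[P[:,2]>.06]
    for z in np.arange(.07,.27,.04):
        Q=P[abs(P[:,2]-z)<.01]; print(z.round(2),len(Q),np.percentile(Q[:,1],[5,50,95]).round(4) if len(Q) else 0)
E
python3 ang.py
```

```text
time_s: 14.35
tcp_pos: [0.6098, 0.2659, 0.1852]
orientation: [0.718, 0.696, 0.0, -0.0]
ft_force: [-0.2, -0.3, -1.0]
finger_gap: 0.0125
gripper_force: 45.0
time_s: 14.75
tcp_pos: [0.6104, 0.2637, 0.1852]
orientation: [0.719, 0.695, -0.0, 0.0]
ft_force: [0.8, 0.4, -0.7]
finger_gap: 0.0126
gripper_force: 45.0
0.07 156 [0.3166 0.3386 0.3746]
0.11 185 [0.3356 0.3569 0.3925]
0.15 189 [0.3546 0.374  0.4106]
0.19 531 [0.3748 0.4132 0.4289]
0.23 0 0
```

```bash
python3 -m crank '[{"claw":0,"xyz":[-30,0,0],"twist":[0,0,0]},{"claw":0,"xyz":[-45,0,0],"twist":[0,0,0]},{"claw":0,"xyz":[-45,0,0],"twist":[0,0,0]},{"claw":0,"xyz":[-45,0,0],"twist":[0,0,0]},{"claw":0,"xyz":[-40,-22,0],"twist":[0,0,0]},{"claw":0,"xyz":[-40,-22,0],"twist":[0,0,0]},{"claw":0,"xyz":[-40,-22,0],"twist":[0,0,0]},{"claw":0,"xyz":[-40,-22,20],"twist":[0,0,0]}]'
python3 -m crank '[{"claw":0,"xyz":[-28,-10,40],"twist":[0,0,0]},{"claw":0,"xyz":[0,0,45],"twist":[0,0,0]},{"claw":0,"xyz":[0,0,35],"twist":[0,0,0]},{"claw":0,"xyz":[0,0,20],"twist":[0,0,0]},{"claw":0,"xyz":[0,0,10],"twist":[0,0,0]},{"claw":0,"xyz":[0,0,0],"twist":[0,0,0]},{"claw":0,"xyz":[0,0,0],"twist":[0,0,0]}]'
```

```text
time_s: 15.65
tcp_pos: [0.5132, -0.0592, 0.1674]
orientation: [0.718, 0.696, 0.002, 0.003]
ft_force: [0.9, 0.3, -0.5]
finger_gap: 0.0126
gripper_force: 45.0
time_s: 16.35
tcp_pos: [0.502, -0.0853, 0.016]
orientation: [0.718, 0.696, 0.001, 0.001]
ft_force: [0.3, 0.1, 0.7]
finger_gap: 0.0125
gripper_force: 45.0
```

Lower the last 12 mm, release, and rise.

```bash
python3 -m crank '[{"claw":0,"xyz":[0,0,4],"twist":[0,0,0]},{"claw":0,"xyz":[0,0,4],"twist":[0,0,0]},{"claw":0,"xyz":[0,0,3],"twist":[0,0,0]},{"claw":0,"xyz":[0,0,0],"twist":[0,0,0]},{"claw":0,"xyz":[0,0,0],"twist":[0,0,0]}]'
python3 -m crank '[{"claw":20,"xyz":[0,0,0],"twist":[0,0,0]},{"claw":40,"xyz":[0,0,0],"twist":[0,0,0]},{"claw":40,"xyz":[0,0,0],"twist":[0,0,0]},{"claw":40,"xyz":[0,0,0],"twist":[0,0,0]},{"claw":40,"xyz":[0,0,-20],"twist":[0,0,0]},{"claw":40,"xyz":[0,0,-40],"twist":[0,0,0]},{"claw":40,"xyz":[0,0,-45],"twist":[0,0,0]},{"claw":40,"xyz":[0,0,-45],"twist":[0,0,0]}]'
python3 -m crank '[{"claw":40,"xyz":[40,20,-30],"twist":[0,0,0]},{"claw":40,"xyz":[40,20,-30],"twist":[0,0,0]},{"claw":40,"xyz":[40,20,0],"twist":[0,0,0]},{"claw":40,"xyz":[40,20,0],"twist":[0,0,0]},{"claw":40,"xyz":[20,20,0],"twist":[0,0,0]},{"claw":40,"xyz":[0,5,0],"twist":[0,0,0]},{"claw":40,"xyz":[0,0,0],"twist":[0,0,0]}]'
python3 - <<'E'
from h import *
p,r,o=tcp(); print(p.round(4),r.as_matrix().round(3),o["q"].round(2),o["time_s"])
s=snapshot("wrist"); save(s,"w9.png"); C=cloud(s); np.save("C9.npy",C)
for t in ["bar","bar_balance","bar_boss"]:
    for d in models.masks_of(s,t)[:1]:
        P=C[d["pixels"]&(s["z_map"]>0)]; c,sz,a=cv2.minAreaRect((P[:,:2]*1000).astype(np.float32))
        print(t,d["conf"],d["point"],len(P),np.percentile(P[:,2],[5,50,95]).round(4),np.round(c,1),np.round(sz,1),round(a,1))
E
```

```text
time_s: 16.85
tcp_pos: [0.501, -0.0855, 0.0042]
orientation: [0.718, 0.696, -0.0, -0.0]
ft_force: [-0.6, -0.4, -1.0]
finger_gap: 0.0126
gripper_force: 45.0
time_s: 17.65
tcp_pos: [0.5004, -0.0854, 0.1556]
orientation: [0.718, 0.696, -0.0, -0.001]
ft_force: [0.4, 0.6, 0.2]
finger_gap: 0.0402
gripper_force: 0.0
time_s: 18.35
tcp_pos: [0.6087, 0.0849, 0.2092]
orientation: [0.718, 0.696, -0.001, -0.0]
ft_force: [-0.6, -0.1, -0.1]
finger_gap: 0.0401
gripper_force: 0.0
[0.6087 0.0849 0.2092] [[ 0.032  0.999 -0.001]
 [ 0.999 -0.032 -0.001]
 [-0.001 -0.001 -1.   ]] [ 0.09  0.6  -0.45  1.54  0.29  1.07 -0.46] 18.35
bar 0.79 [252.9, 85.3] 1964 [0.0493 0.0544 0.0646] [606.9 208.2] [129.2  31.1] 88.7
bar_balance 0.64 [254.0, 81.6] 1969 [0.0487 0.0543 0.0646] [613.  210.6] [133.8  32.4] 84.4
bar_boss 0.59 [252.3, 86.6] 1829 [0.0501 0.0545 0.0647] [609.4 208.2] [129.4  29.2] 86.8
```

View pics/w9.png

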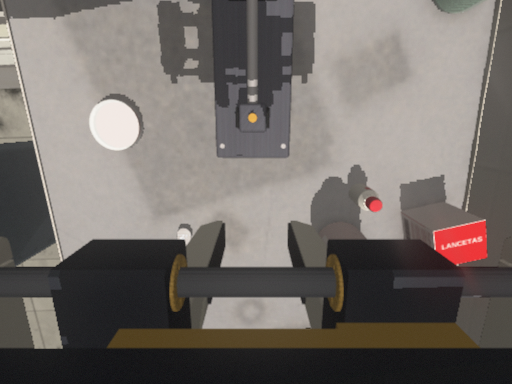

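The bar is exposed: boss at (253,118) with the brass screw, rod running up to the top of the picture at column 252. Next I'll work out the boss centre and rod axis.

```bash
python3 - <<'E'
from h import *
C=np.load("C9.npy"); 
M=np.zeros(C.shape[:2],bool); M[:160,215:295]=1
B=C[M&(C[...,2]>0.0605)&(C[...,2]<.0665)]
c,sz,a=cv2.minAreaRect((B[:,:2]*1000).astype(np.float32)); print("boss",c,sz,a,np.median(B[:,2]),len(B), np.percentile(B,[2,98],0).round(4).tolist())
M[95:]=0
Q=C[M&(C[...,2]>.05)&(C[...,2]<.06)]
ys=Q[:,1]; f=None
pts=[(y,Q[abs(ys-y)<.006][:,0].min(),Q[abs(ys-y)<.006][:,0].max(),np.percentile(Q[abs(ys-y)<.006][:,2],95)) for y in np.arange(.165,.26,.012)]
print(np.round(pts,4)); print(np.polyfit(Q[:,1],Q[:,0],1))
for v in range(80,134,3): print(v,C[v,252].round(4))
E
```

```text
boss (606.6489868164062, 157.85877990722656) (28.27203369140625, 29.53528594970703) 88.08621978759766 0.0632782610338013 692 [[0.5926, 0.1438, 0.0609], [0.6212, 0.1718, 0.0649]]Traceback (most recent call last):
  File "<stdin>", line 9, in <module>
    return umr_minimum(a, axis, None, out, keepdims, initial, where)
ValueError: zero-size array to reduction operation minimum which has no identity
```

```bash
python3 - <<'E'
from h import *
C=np.load("C9.npy")
for v in range(60,110,4):
    k=[u for u in range(225,285) if C[v,u,2]>0.03]; print(v,C[v,252].round(4), (k[0],k[-1],C[v,k[0]].round(3).tolist(),C[v,k[-1]].round(3).tolist()) if k else 0)
im=cv2.imread("pics/w9.png")[0:160,200:310]; cv2.imwrite("pics/w9c.png",cv2.resize(im,None,fx=3.7,fy=3.7,interpolation=cv2.INTER_CUBIC))
E
```

```text
60 [0.6082 0.2168 0.054 ] (228, 258, [0.61, 0.154, 0.375], [0.615, 0.217, 0.049])
64 [0.608  0.2129 0.0536] (231, 258, [0.61, 0.154, 0.375], [0.614, 0.214, 0.049])
68 [0.6079 0.209  0.0535] (247, 258, [0.602, 0.21, 0.049], [0.614, 0.21, 0.049])
72 [0.6077 0.205  0.0537] (248, 258, [0.603, 0.205, 0.052], [0.614, 0.206, 0.048])
76 [0.6076 0.201  0.0541] (248, 258, [0.603, 0.201, 0.052], [0.614, 0.202, 0.049])
80 [0.6075 0.1969 0.0552] (248, 258, [0.603, 0.197, 0.052], [0.614, 0.197, 0.049])
84 [0.6073 0.1929 0.0545] (248, 258, [0.603, 0.193, 0.052], [0.614, 0.193, 0.049])
88 [0.6072 0.1888 0.0548] (239, 258, [0.61, 0.154, 0.375], [0.614, 0.189, 0.05])
92 [0.607  0.1848 0.0543] (248, 258, [0.603, 0.185, 0.053], [0.614, 0.185, 0.05])
96 [0.6069 0.1807 0.0542] (248, 282, [0.602, 0.181, 0.052], [0.61, 0.154, 0.375])
100 [0.6105 0.1537 0.3746] (248, 258, [0.602, 0.177, 0.051], [0.613, 0.177, 0.049])
104 [0.6066 0.1719 0.0624] (241, 265, [0.595, 0.172, 0.061], [0.621, 0.172, 0.06])
108 [0.6065 0.1678 0.0647] (236, 269, [0.587, 0.17, 0.032], [0.626, 0.169, 0.033])
```

View pics/w9c.png

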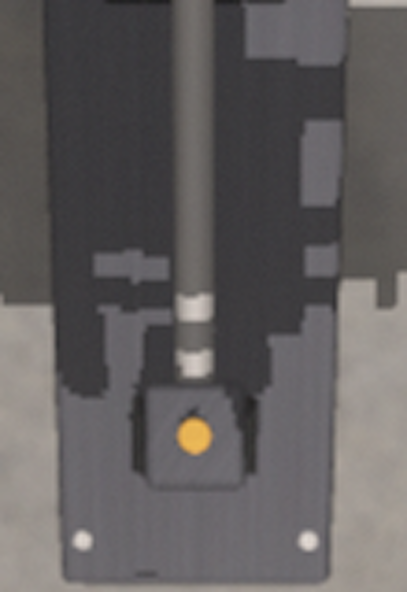

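Only light patches on the rod, so nothing obstructs the balance point. Grasp now.

```bash
python3 -m crank '[{"claw":40,"xyz":[37,-1,0],"twist":[0,0,0]},{"claw":40,"xyz":[37,-1,20],"twist":[0,0,0]},{"claw":40,"xyz":[37,-2,40],"twist":[0,0,0]},{"claw":40,"xyz":[0,0,40],"twist":[0,0,0]},{"claw":40,"xyz":[0,0,40],"twist":[0,0,0]},{"claw":40,"xyz":[0,0,25],"twist":[0,0,0]},{"claw":40,"xyz":[0,0,13],"twist":[0,0,0]},{"claw":40,"xyz":[0,0,0],"twist":[0,0,0]}]'
python3 -m crank '[{"claw":40,"xyz":[0,0,0],"twist":[0,0,0]},{"claw":0,"xyz":[0,0,0],"twist":[0,0,0]},{"claw":0,"xyz":[0,0,0],"twist":[0,0,0]},{"claw":0,"xyz":[0,0,0],"twist":[0,0,0]},{"claw":0,"xyz":[0,0,0],"twist":[0,0,0]},{"claw":0,"xyz":[0,0,0],"twist":[0,0,0]},{"claw":0,"xyz":[0,0,0],"twist":[0,0,0]}]' 50
```

```text
time_s: 19.35
tcp_pos: [0.6073, 0.192, 0.0338]
orientation: [0.719, 0.695, -0.002, -0.001]
ft_force: [0.2, -0.4, 0.3]
finger_gap: 0.0399
gripper_force: 0.0
time_s: 20.05
tcp_pos: [0.6082, 0.1935, 0.0358]
orientation: [0.718, 0.696, -0.0, -0.0]
ft_force: [-1.6, -0.6, 5.1]
finger_gap: 0.0109
gripper_force: 50.0
```

```bash
python3 -m crank '[{"claw":0,"xyz":[0,0,-10],"twist":[0,0,0]},{"claw":0,"xyz":[0,0,-20],"twist":[0,0,0]},{"claw":0,"xyz":[0,0,-30],"twist":[0,0,0]},{"claw":0,"xyz":[0,0,-35],"twist":[0,0,0]},{"claw":0,"xyz":[0,0,-35],"twist":[0,0,0]},{"claw":0,"xyz":[0,0,-20],"twist":[0,0,0]},{"claw":0,"xyz":[0,0,0],"twist":[0,0,0]},{"claw":0,"xyz":[0,0,0],"twist":[0,0,0]}]'
python3 - <<'E'
from h import *
p,r,o=tcp(); print(p.round(4),r.as_matrix().round(3),o["q"].round(2),o["time_s"],o["ft_torque"].round(3))
s=snapshot("wrist"); save(s,"w10.png"); C=cloud(s); np.save("C10.npy",C)
for d in models.masks_of(s,"bar")[:1]:
    P=C[d["pixels"]&(s["z_map"]>0)]; print(d["conf"],d["point"],len(P))
    P=P[P[:,2]>.12]; L=(P-p)@r.as_matrix()*1000
    for x in range(-60,120,10):
        Q=L[abs(L[:,0]-x)<5]
        if len(Q): print(x,len(Q),np.percentile(Q[:,1],[5,95]).round(1),-np.percentile(Q[:,2],[50,95]).round(1))
for n in ["scene","top"]:
    s=snapshot(n); save(s,n+"10.png"); C=cloud(s); np.save(n+"C.npy",C)
    for d in models.masks_of(s,"stand")[:1]:
        P=C[d["pixels"]&(s["z_map"]>0)]; Q=P[(P[:,2]>.003)]
        c,sz,a=cv2.minAreaRect((Q[:,:2]*1000).astype(np.float32)); print(n,d["conf"],c,sz,a)
        H=P[P[:,2]>.035]; print(len(H)); 
        u=np.array([np.cos(np.radians(a+90)),np.sin(np.radians(a+90))])
        t=(H[:,:2]*1000-c)@u; w=(H[:,:2]*1000-c)@np.array([-u[1],u[0]])
        for b in range(-90,90,10):
            k=abs(t-b)<5
            if k.any(): print(b,k.sum(),w[k].min().round(),w[k].max().round(),H[k,2].max().round(3))
E
```

```text
time_s: 20.85
tcp_pos: [0.6076, 0.1928, 0.1841]
orientation: [0.718, 0.696, -0.001, -0.0]
ft_force: [-0.1, -0.2, -4.7]
finger_gap: 0.0106
gripper_force: 50.0
[0.6076 0.1928 0.1841] [[ 0.032  0.999 -0.002]
 [ 0.999 -0.032 -0.001]
 [-0.001 -0.002 -1.   ]] [-0.09  0.66 -0.44  1.5   0.31  1.05 -0.64] 20.85 [-0.074 -0.034 -0.009]
0.91 [251.3, 160.2] 6226
-50 163 [-9.4  8. ] [27.7 26.8]
-40 358 [-8.9  8.1] [28.  26.9]
-30 418 [-6.9  6.2] [28.5 27. ]
-20 4 [-6.1  3.8] [13.5 13. ]
-10 252 [-5.3  4.7] [17.7 15.5]
0 286 [-5.2  4.6] [17.7 15.4]
10 327 [-5.7  4.6] [17.4 14.6]
20 353 [-5.7  4.5] [17.3 13.7]
30 374 [-5.6  4.5] [17.4 14.3]
40 380 [-5.5  4.4] [17.3 14.3]
50 391 [-5.7  4.3] [17.3 14.4]
60 450 [-5.9  4.8] [17.  12.7]
70 459 [-5.8  4.7] [17.1 13.3]
80 474 [-5.7  4.7] [17.1 13.6]
90 929 [-11.6  10.5] [17.7  8.5]
100 568 [-13.   12.1] [25.2 17.5]
scene 0.59 (503.5798034667969, -340.1551818847656) (80.72423553466797, 218.03909301757812) 13.149988174438477
240
-60 6 0.0 22.0 0.062
-50 24 -22.0 24.0 0.064
-40 25 -23.0 25.0 0.068
-30 34 -21.0 24.0 0.068
-20 58 -23.0 25.0 0.065
60 1 11.0 11.0 0.07
70 50 -18.0 16.0 0.079
80 42 -17.0 16.0 0.076
top 0.88 (496.7633056640625, -319.2286071777344) (84.44161987304688, 169.5094451904297) 12.646354675292969
180
-80 11 -22.0 22.0 0.061
-70 36 -25.0 21.0 0.069
-60 37 -23.0 22.0 0.072
-50 38 -25.0 23.0 0.07
-40 20 -22.0 23.0 0.064
40 4 -7.0 15.0 0.078
50 27 -16.0 14.0 0.078
60 7 -17.0 9.0 0.067
```

```bash
python3 - <<'E'
from h import *
for n in ("topC","sceneC"):
    C=np.load(n+".npy").reshape(-1,3)
    for y in np.arange(-.45,0.06,.05):
        k=C[(abs(C[:,1]-y)<.025)&(C[:,2]>.085)&(C[:,0]>.3)&(C[:,0]<.8)]
        if len(k): i=k[:,0].argmin(); print(n,y.round(2),len(k),k[i].round(3),k[:,2].max().round(3))
C=np.load("C10.npy"); p,r,o=tcp()
L=((C-p)@r.as_matrix()*1000).reshape(-1,3)
B=L[(-L[:,2]>22.5)&(-L[:,2]<29)&(abs(L[:,1])<18)&(L[:,0]<0)&(L[:,0]>-70)]; print("boss",len(B),np.percentile(B,[1,50,99],0).round(1).tolist())
D=L[(-L[:,2]>20)&(-L[:,2]<29)&(abs(L[:,1])<18)&(L[:,0]>60)]; print("disc",len(D),np.percentile(D,[1,50,99],0).round(1).tolist())
E
```

```text
topC -0.45 2415 [ 0.665 -0.443  0.133] 0.791
topC -0.4 1939 [ 0.676 -0.424  0.152] 0.733
topC -0.35 2046 [ 0.684 -0.329  0.154] 0.845
topC -0.3 2690 [ 0.569 -0.28   0.332] 0.847
topC -0.25 2892 [ 0.56  -0.228  0.328] 0.845
topC -0.2 3088 [ 0.557 -0.216  0.33 ] 0.861
topC -0.15 3220 [ 0.644 -0.159  0.156] 0.861
topC -0.1 3016 [ 0.493 -0.105  1.404] 1.404
topC -0.05 4893 [ 0.301 -0.036  0.672] 1.005
topC -0.0 4623 [ 0.3   -0.017  0.677] 1.003
topC 0.05 4356 [0.3   0.026 0.732] 0.775
sceneC -0.45 225 [ 0.665 -0.444  0.147] 0.201
sceneC -0.4 365 [ 0.673 -0.425  0.139] 0.18
sceneC -0.35 110 [ 0.675 -0.329  0.157] 0.167
sceneC -0.3 389 [ 0.57  -0.278  0.331] 0.367
sceneC -0.25 779 [ 0.561 -0.225  0.328] 0.364
sceneC -0.2 1749 [ 0.557 -0.211  0.332] 0.367
sceneC -0.15 425 [ 0.643 -0.155  0.152] 0.166
sceneC -0.1 18 [ 0.728 -0.125  0.114] 0.158
sceneC -0.05 258 [ 0.301 -0.029  0.676] 0.718
sceneC -0.0 405 [ 0.301 -0.02   0.677] 0.733
sceneC 0.05 3399 [0.3   0.055 0.667] 0.738
boss 669 [[-48.8, -10.1, -29.0], [-38.6, -0.2, -28.0], [-1.8, 9.0, -23.2]]
disc 815 [[92.9, -13.1, -28.3], [95.6, -1.1, -25.5], [98.8, 11.3, -20.1]]
```

```bash
python3 -m crank '[{"claw":0,"xyz":[-15,-15,0],"twist":[0,0,0]},{"claw":0,"xyz":[-27,-27,0],"twist":[0,0,0]},{"claw":0,"xyz":[-27,-27,0],"twist":[0,0,0]},{"claw":0,"xyz":[-27,-27,0],"twist":[0,0,0]},{"claw":0,"xyz":[-27,-27,0],"twist":[0,0,0]},{"claw":0,"xyz":[-27,-27,0],"twist":[0,0,0]},{"claw":0,"xyz":[-30,0,0],"twist":[0,0,0]},{"claw":0,"xyz":[-35,0,0],"twist":[0,0,0]}]'
python3 -m crank '[{"claw":0,"xyz":[-35,1,0],"twist":[0,0,0]},{"claw":0,"xyz":[-35,1,0],"twist":[0,0,0]},{"claw":0,"xyz":[-35,1,0],"twist":[0,0,0]},{"claw":0,"xyz":[-35,1,0],"twist":[0,0,0]},{"claw":0,"xyz":[-35,1,0],"twist":[0,0,0]},{"claw":0,"xyz":[-35,1,0],"twist":[0,0,0]},{"claw":0,"xyz":[-35,1,0],"twist":[0,0,0]},{"claw":0,"xyz":[-35,1,0],"twist":[0,0,0]}]'
python3 -m crank '[{"claw":0,"xyz":[-35,1,0],"twist":[0,0,-3]},{"claw":0,"xyz":[-30,1,0],"twist":[0,0,-4]},{"claw":0,"xyz":[-20,1,0],"twist":[0,0,-4]},{"claw":0,"xyz":[-10,0,0],"twist":[0,0,-3.6]},{"claw":0,"xyz":[0,0,0],"twist":[0,0,0]},{"claw":0,"xyz":[0,0,0],"twist":[0,0,0]},{"claw":0,"xyz":[0,0,0],"twist":[0,0,0]}]'
cat > st.py <<'E'
from h import *
import sys
p,r,o=tcp(); M=r.as_matrix(); print(p.round(4),M.round(3).tolist(),o["q"].round(2),o["time_s"],"yaw",np.degrees(np.arctan2(M[1,0],M[0,0])))
s=snapshot("wrist"); save(s,sys.argv[1]+".png"); C=cloud(s); np.save(sys.argv[1]+".npy",C)
for d in models.masks_of(s,"stand")[:1]:
    P=C[d["pixels"]&(s["z_map"]>0)]; P=P[(P[:,2]>.005)&(P[:,2]<.085)]; print(d["conf"],d["point"],len(P))
    c,sz,a=cv2.minAreaRect((P[:,:2]*1000).astype(np.float32)); print(c,sz,a)
    if sz[0]>sz[1]: a-=90
    u=np.array([np.cos(np.radians(a+90)),np.sin(np.radians(a+90))]); n=np.array([-u[1],u[0]])
    H=P[P[:,2]>.045]; t=(H[:,:2]*1000-c)@u; w=(H[:,:2]*1000-c)@n
    for b in range(-90,95,5):
        k=abs(t-b)<2.5
        if k.any(): print(b,k.sum(),w[k].min().round(1),w[k].max().round(1),H[k,2].max().round(3))
E
python3 st.py pics/../w11; cp pics/../w11.png pics/ 2>/dev/null; ls pics
```

```text
time_s: 21.95
tcp_pos: [0.4508, -0.0167, 0.1855]
orientation: [0.717, 0.697, 0.0, 0.0]
ft_force: [0.0, -0.4, -3.4]
finger_gap: 0.0105
gripper_force: 50.0
time_s: 22.75
tcp_pos: [0.4504, -0.2981, 0.185]
orientation: [0.718, 0.696, 0.0, -0.0]
ft_force: [1.0, 0.4, -2.8]
finger_gap: 0.0108
gripper_force: 50.0
time_s: 23.45
tcp_pos: [0.4566, -0.39, 0.1851]
orientation: [0.624, 0.782, 0.0, -0.0]
ft_force: [0.2, 0.3, -4.1]
finger_gap: 0.0105
gripper_force: 50.0
[ 0.4566 -0.39    0.1851] [[-0.222, 0.975, -0.0], [0.975, 0.222, 0.001], [0.001, 0.0, -1.0]] [ 0.97  0.61 -0.49  1.61  0.33  1.01  0.6 ] 23.45 yaw 102.81330508963543
0.57 [302.0, 128.0] 9571
(497.131103515625, -321.2409362792969) (80.17344665527344, 170.07875061035156) 12.581785202026367
-75 171 -22.5 24.3 0.064
-70 191 -23.9 24.2 0.064
-65 216 -23.3 24.2 0.064
-60 196 -22.9 24.2 0.064
-55 213 -23.6 24.3 0.064
-50 221 -23.2 24.2 0.064
-45 222 -22.9 24.2 0.064
-40 69 -21.8 22.7 0.063
45 230 -16.7 17.3 0.075
50 216 -16.3 17.3 0.075
55 144 -15.9 17.3 0.075
a.png
s5.png
s6.png
s7.png
s8.png
scene0.png
scene10.png
top0.png
top10.png
w1.png
w10.png
w2.png
w3.png
w4.png
w9.png
w9c.png
```

```bash
python3 - <<'E'
from h import *
C=np.load("w11.npy").reshape(-1,3); p,r,o=tcp(); M=r.as_matrix()
c=np.array([497.1,-321.2]); a=np.radians(102.6); u=np.array([np.cos(a),np.sin(a)]); n=np.array([-u[1],u[0]])
t=(C[:,:2]*1000-c)@u; w=(C[:,:2]*1000-c)@n; z=C[:,2]
for nm,k in (("cheek",(z>.059)&(z<.068)&(abs(w)<30)&(t<0)&(t>-90)),("fork",(z>.068)&(z<.08)&(abs(w)<25)&(t>20)&(t<80))):
    for side in (1,-1):
        kk=k&(side*w>0); print(nm,side,kk.sum(),np.percentile(t[kk],[1,50,99]).round(1),np.percentile(w[kk],[1,50,99]).round(1))
for f in ("w11.npy","C10.npy"):
    D=np.load(f)
    if f=="C10.npy": pp=np.array([.6076,.1928,.1841]); MM=np.array([[.032,.999,0],[.999,-.032,0],[0,0,-1]])
    else: pp,MM=p,M
    L=((D-pp)@MM*1000).reshape(-1,3)
    B=L[(-L[:,2]>22)&(-L[:,2]<30)&(abs(L[:,1])<20)&(L[:,0]<-12)&(L[:,0]>-75)]; print("boss",len(B),np.percentile(B,[1,50,99],0).round(1).tolist())
    R_=L[(-L[:,2]>13)&(-L[:,2]<20)&(abs(L[:,1])<7)&(L[:,0]>10)&(L[:,0]<88)]; print("rod y vs x",np.polyfit(R_[:,0],R_[:,1],1),"top z vs x",[np.percentile(-R_[abs(R_[:,0]-x)<5][:,2],90).round(1) for x in (15,35,60,80)])
    for x in (15,50,80):
        q=R_[abs(R_[:,0]-x)<5]; print(x,q[:,1].min().round(1),q[:,1].max().round(1))
    G=L[(-L[:,2]>20)&(-L[:,2]<30)&(abs(L[:,1])<18)&(L[:,0]>80)&(L[:,0]<115)]; print("disc",np.percentile(G,[1,50,99],0).round(1).tolist())
E
```

```text
cheek 1 214 [-76.4 -59.6 -42.5] [17.2 21.  24.2]
cheek -1 219 [-77.1 -59.4 -42.4] [-23.6 -19.6 -16.7]
fork 1 135 [44.2 49.4 55.4] [ 8.9 13.1 17.2]
fork -1 141 [44.2 49.4 55.4] [-16.3 -11.3  -7.7]
boss 687 [[-48.1, -10.1, -29.6], [-38.1, -0.8, -27.5], [-27.1, 9.0, -26.3]]
rod y vs x [-0.00163408 -0.56300567] top z vs x [np.float64(18.5), np.float64(18.5), np.float64(18.4), np.float64(18.4)]
15 -6.5 5.0
50 -6.2 5.3
80 -6.4 5.1
disc [[93.8, -12.6, -27.7], [96.5, -0.6, -25.2], [99.7, 11.3, -20.2]]
boss 683 [[-48.5, -9.9, -29.8], [-38.5, -0.1, -27.8], [-27.7, 9.2, -26.6]]
rod y vs x [-0.00293527 -0.35466917] top z vs x [np.float64(18.6), np.float64(18.5), np.float64(18.4), np.float64(18.4)]
15 -6.3 5.2
50 -6.0 5.0
80 -6.2 5.3
disc [[93.2, -12.5, -27.9], [95.9, -0.7, -25.2], [99.1, 11.1, -20.2]]
```

```bash
python3 -m crank '[{"claw":0,"xyz":[0,0,20],"twist":[0,0,0.35]},{"claw":0,"xyz":[0,0,30],"twist":[0,0,0]},{"claw":0,"xyz":[0,0,25],"twist":[0,0,0]},{"claw":0,"xyz":[0,0,0],"twist":[0,0,0]}]'
python3 - <<'E'
from h import *
C=np.vstack([np.load(f).reshape(-1,3) for f in ("sceneC.npy","topC.npy")])
u=np.array([-.218,.976]); v=np.array([.976,.218]); d=C[:,:2]-[.503,-.345]; a=d@u; b=d@v
k=(abs(a)<.09)&(b>0)&(b<.13)&(C[:,2]>.15)&(C[:,2]<.5)
print(k.sum()); 
for i in np.where(k)[0][::max(1,k.sum()//15)]: print(a[i].round(3),b[i].round(3),C[i,2].round(3))
E
```

```text
time_s: 23.95
tcp_pos: [0.4538, -0.3894, 0.1069]
orientation: [0.626, 0.78, -0.0, -0.004]
ft_force: [-0.2, 0.5, -4.1]
finger_gap: 0.0106
gripper_force: 50.0
589
0.031 0.109 0.362
0.047 0.104 0.362
0.04 0.094 0.355
0.04 0.09 0.349
0.043 0.088 0.344
0.086 0.097 0.354
0.033 0.078 0.325
0.018 0.124 0.346
0.041 0.119 0.353
0.036 0.112 0.362
0.037 0.106 0.361
0.04 0.1 0.37
0.043 0.095 0.366
0.051 0.092 0.361
0.051 0.087 0.35
0.052 0.08 0.329
```

```bash
python3 -m crank '[{"claw":0,"xyz":[8,10,0],"twist":[0,0,0]},{"claw":0,"xyz":[8,12,0],"twist":[0,0,0]},{"claw":0,"xyz":[8,12,0],"twist":[0,0,0]},{"claw":0,"xyz":[5,10,0],"twist":[0,0,0]},{"claw":0,"xyz":[2,6,0],"twist":[0,0,0]},{"claw":0,"xyz":[0,0,0],"twist":[0,0,0]}]'
python3 -m crank '[{"claw":0,"xyz":[1,5,2],"twist":[0,0,0]},{"claw":0,"xyz":[0,0,2],"twist":[0,0,0]},{"claw":0,"xyz":[0,0,0],"twist":[0,0,0]},{"claw":0,"xyz":[0,0,0],"twist":[0,0,0]},{"claw":0,"xyz":[0,0,0],"twist":[0,0,0]}]'
cat > chk.py <<'E'
from h import *
p,r,o=tcp(); M=r.as_matrix(); print(p.round(4),"yaw",np.degrees(np.arctan2(M[1,0],M[0,0])),M[2].round(4),o["ft_force"].round(1))
s=snapshot("wrist"); save(s,"w12.png"); C=cloud(s).reshape(-1,3)
c=np.array([497.1,-321.2]); a=np.radians(102.6); u=np.array([np.cos(a),np.sin(a)]); n=np.array([-u[1],u[0]])
t=(C[:,:2]*1000-c)@u; w=(C[:,:2]*1000-c)@n; z=C[:,2]*1000
print("want boss t -60 z 115, disc t ~ +71..+75, w .3")
k=(z>124)&(z<134)&(abs(w)<20)&(t<-20)&(t>-95); print("boss",k.sum(),np.percentile(t[k],[1,99]).round(1),np.percentile(w[k],[1,99]).round(1),np.median(z[k]))
for x in (-10,10,30,50,65):
    k=(z>112)&(z<124)&(abs(w)<10)&(abs(t-x)<4)
    if k.any(): print("rod",x,w[k].min().round(1),w[k].max().round(1),np.percentile(z[k],90).round(1))
k=(z>122)&(z<135)&(abs(w)<20)&(t>50)&(t<95); print("disc",np.percentile(t[k],[1,99]).round(1),np.percentile(w[k],[1,99]).round(1))
for side in (1,-1):
    kk=(z>68)&(z<80)&(abs(w)<25)&(t>20)&(t<80)&(side*w>0); print("fork",kk.sum(),np.percentile(t[kk],[1,99]).round(1) if kk.any() else 0,np.percentile(w[kk],[1,99]).round(1) if kk.any() else 0)
s=snapshot("scene"); save(s,"s12.png")
cv2.imwrite("pics/f.png",cv2.resize(cv2.cvtColor(s["img"],cv2.COLOR_RGB2BGR)[100:300,80:400],None,fx=2.4,fy=2.4))
E
python3 chk.py
```

```text
time_s: 24.55
tcp_pos: [0.5001, -0.3492, 0.1106]
orientation: [0.626, 0.78, 0.001, 0.001]
ft_force: [-0.1, 0.1, -4.7]
finger_gap: 0.0105
gripper_force: 50.0
time_s: 25.05
tcp_pos: [0.5028, -0.3488, 0.1061]
orientation: [0.627, 0.779, -0.0, -0.0]
ft_force: [-0.4, 0.1, -3.7]
finger_gap: 0.0107
gripper_force: 50.0
[ 0.5028 -0.3488  0.1061] yaw 102.36459356971677 [ 0.e+00 -2.e-04 -1.e+00] [-0.4  0.1 -3.7]
want boss t -60 z 115, disc t ~ +71..+75, w .3
boss 867 [-76.5 -20. ] [-17.4  14.1] 132.38972652357887
rod -10 -4.7 7.0 123.8
rod 10 -4.6 6.6 123.8
rod 30 -5.1 6.9 123.8
rod 50 -5.0 6.6 123.8
rod 65 -9.9 9.9 123.7
disc [50.4 71.2] [-12.6  14.4]
fork 223 [44.5 55.7] [ 8.9 17.3]
fork 233 [44.4 56.3] [-16.4  -8. ]
```

View pics/f.png

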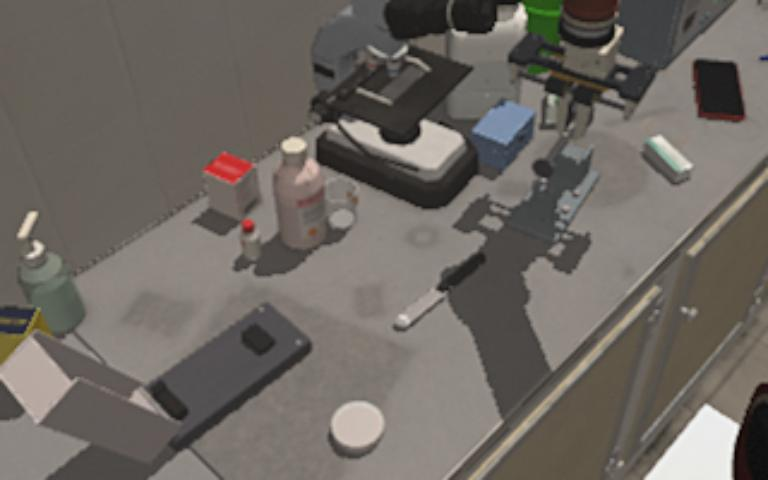

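The bar hangs level over the stand, the cover stays open and the spatula lies free on the worktop. One small final correction remains: 3 mm forward and 4 mm down.

```bash
python3 -m crank '[{"claw":0,"xyz":[1.5,0.7,2],"twist":[0,0,0]},{"claw":0,"xyz":[1.5,0,1.8],"twist":[0,0,0]},{"claw":0,"xyz":[0,0,0],"twist":[0,0,0]},{"claw":0,"xyz":[0,0,0],"twist":[0,0,0]},{"claw":0,"xyz":[0,0,0],"twist":[0,0,0]},{"claw":0,"xyz":[0,0,0],"twist":[0,0,0]}]'
python3 chk.py; python3 ang.py
```

```text
time_s: 25.75
tcp_pos: [0.5032, -0.3454, 0.1024]
orientation: [0.627, 0.779, -0.0, 0.0]
ft_force: [0.3, 0.6, -3.9]
finger_gap: 0.0105
gripper_force: 50.0
[ 0.5032 -0.3454  0.1024] yaw 102.40204542285997 [-1.e-04  0.e+00 -1.e+00] [ 0.3  0.6 -3.9]
want boss t -60 z 115, disc t ~ +71..+75, w .3
boss 758 [-73.2 -23.8] [-9.5  9.6] 130.17744012912624
rod -10 -5.8 5.9 121.1
rod 10 -5.7 5.6 121.0
rod 30 -6.2 5.8 121.0
rod 50 -6.1 5.6 121.0
rod 65 -9.9 9.9 121.3
disc [68.5 74.5] [-12.7  12. ]
fork 245 [44.4 56.1] [ 8.5 17.3]
fork 232 [44.3 55.9] [-16.5  -8.3]
0.07 157 [0.3161 0.3369 0.3722]
0.11 178 [0.3361 0.3574 0.3918]
0.15 199 [0.3537 0.3735 0.4099]
0.19 530 [0.3749 0.4136 0.4295]
0.23 0 0
```

```bash
python3 -m crank '[{"claw":0,"xyz":[-1.5,0,0],"twist":[0,0,0]},{"claw":0,"xyz":[0,0,0],"twist":[0,0,0]},{"claw":0,"xyz":[0,0,0],"twist":[0,0,0]},{"claw":0,"xyz":[0,0,0],"twist":[0,0,0]},{"claw":0,"xyz":[0,0,0],"twist":[0,0,0]}]'
python3 -c "
from workcell import workorder
print(workorder.hand_in())"
```

```text
time_s: 26.45
tcp_pos: [0.5035, -0.3467, 0.1024]
orientation: [0.627, 0.779, 0.0, -0.0]
ft_force: [0.8, -0.1, -3.7]
finger_gap: 0.0106
gripper_force: 50.0
the job is handed in; nothing more can be done
None
```

I levered the cover fully open with the spatula and laid the spatula on the worktop. I handed in at 26.5 s with the bar held level about 5 cm over its place on the stand, gripped 3–4 mm to the boss side of its balance point; the judge's result isn't shown.

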